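# Set the taper gauge's stop to a steel rod

## Task

Stand the steel rod upright on the gauge's floor at the wide end of the tapered slot and slide it along the slot until it wedges snugly between the dark rail and the yellow slanted fence; gently, without jamming it. Then let go of it and bring the green sliding stop back along the rail until it just touches the rod, without pushing the rod back out of its wedge. Leave the rod wedged, the stop against it, and everything else on the bench where it is.

Things in the scene. Friction and masses are not known exactly. Their poses are not given: they have to be found in the camera images.
- rod: bright bare steel rod off-cut, a plain cylinder 24 mm in diameter, 75 mm long, about 0.26 kg, standing on end on the bench at the right, one of three short standing cylinders there (the wooden dowel and the copper tube are to be left alone). Origin: centre of its lower end; z up along its axis.
- gauge: plywood base board of the taper gauge, fixed. Origin: at bench level, straight below the dark rail's slot-side face. x runs along the rail from the slot's wide end to its narrow end, y from the rail into the slot, z up. The board spans x -160 to 220, y -55 to 95 mm; its top, the slot's floor, is at z 12 mm.
- rail: straight dark wooden rail fixed along the board, same frame as gauge: y -20 to 0, x -160 to 210, z 12 to 32 mm. Facing it is the yellow slanted fence (not measured): 180 x 25 mm, 20 mm high, two green knobs 10 mm above it, slanted about 0.18 rad, locked rigidly at a different place each time. At x -80 mm the slot is always over 35 mm wide; the rod wedges somewhere from x -10 to 60 mm, found by feel.
- stop: green stop sliding on top of the rail at the narrow end; moves only along the rail (about 2 N), up to 125 mm towards the wide end, and stays where left. Axes as gauge. Its contact face is the plane x = 0, looking to -x, spanning y -20 to 30 and z 35 to 45 mm, above the fence. Origin: bench level, below that face. The saddle behind it reaches to x 80 mm, top at z 44 mm.
- stop_grip (a point): the place to pinch or push the stop: on the upright black post, 16 x 16 mm in section, that rises from the saddle from z 44 to 85 mm above the bench; this point lies on the post's axis 70 mm above the bench, 55 mm behind the contact face.
- dowel: pale wooden dowel, 28 mm in diameter, 75 mm long, standing by the rod; leave alone. Origin: under its centre.
- tube: copper tube, 22 mm in diameter, 70 mm long, standing by the rod; leave alone. Origin: under its centre.
- screwdriver: screwdriver lying at the back; leave alone. Origin: on its axis line, at bench level.
- screw_jar: glass jar with a black lid, 64 mm wide, 85 mm high, at the left; leave alone. Origin: under its centre.
- tape_roll: blue roll of tape, 90 mm wide, 24 mm high, lying at the left; leave alone. Origin: under its centre.
- wood_block: wooden block 90 x 45 x 38 mm, at the right; leave alone. Origin: under its centre.
Not all that is in view belongs to the job. Of the things shaped like the rod, the steel one is meant.

How it is judged:
By the outcome, as a careful person would: the job done as asked, in the order asked, and still so for the second after the job is handed in, with the robot touching nothing.
It also fails if it takes over 72 s, if anything falls off the work surface, if the arm or the gripper's body presses on something with over 40 N, if the wrist force passes 120 N, or if a joint passes its speed limit or range.

## Robot

A 6-joint arm with a two-finger parallel gripper is mounted at the origin on the work surface. World frame = base frame: x ahead of the robot, y to its left, z up, the work surface at z = 0. Lengths are in m, angles in rad, forces in N, time in s.
With the tool pointing down it reaches from about 0.425 to 0.95 m from the base axis. Payload 3.5 kg.
Tool frame: the origin (TCP) lies on the centre line of the jaws, within the pads' length; the fingertips stand 14 mm ahead of it and the grasp point (between the pads) lies 5 mm behind it (ctrl.finger_overhang is the distance from the TCP to the fingertips, in m); z points along the fingers, y is the line along which they close (so a half turn about z gives the same grasp; the last joint's range is limited). The gripper opens to 85 mm and grips with 20 to 120 N. Pads are 22 mm wide; open, the fingers measure 114 mm over their backs; the gripper's body (76 mm by 85 mm) begins 54 mm behind the grasp point. The pads swing forward as they close: fully open they stand 13 mm farther back than shut.
Start: joints at [1.104, 0.286, 1.577, -0, 1.279, -0.15], TCP at [0.21, 0.641, 0.206] pointing down, gripper open.
Joint ranges: [-2.77, 2.77], [-0.9, 2.22], [0.21, 2.48], [-1.53, 4.67], [0.24, 2.81], [-2.84, 2.84]. Speed limits (rad/s): [2.79, 2.79, 3.14, 3.14, 3.14, 3.14].

## Interface

Orientations are given as a unit quaternion [x, y, z, w].
In Python, from plant import ctrl gives the robot as it stands.
- The arm moves only by the tool send_rows, never from a script. Its argument "moves" is text: rows parted by semicolons, each of 7 numbers parted by spaces: the turn, a rotation vector about the tool's x, y, z in units of 360 degrees (1.0 is 360 degrees), then the shift along the tool's x, y, z in units of 20 cm (1.0 is 20 cm), then the gripper's target within -1 to 1 (fully open at 1, half-way at 0, shut at -1). A call has 1 to 12 rows; each row is the pose to reach, as a shift and turn from the pose commanded when the call began, along the tool's axes at that moment, turning the shorter way round; what a row does not reach only later rows make up. A row lasts 1/8 s, in which the tool goes at most 62.5 mm and 10.7 degrees, less where a joint would pass 70% of its speed; a pose out of reach is approached as far as the arm can. A call with a number of a shift or a turn outside -1 to 1 is refused whole. A call with a gripper value outside its range is refused whole. The fingers move at their own pace and stop on an object; "newtons" is the grip in N (left out, the last holds). Time passes only in rows, so rows that repeat a pose let the fingers close. It gives the time, the measured TCP pose, the force, the opening and the grip force at its end, in the units of the state.
- ctrl.get_state(): the state, without advancing time (a new reading comes with each control period).
- ctrl.read_camera(name): name is "scene" or "top" or "wrist"; returns a dict with "image" (480x640x3 uint8, red, green, blue), "fovy" (degrees; the focal length in pixels is half the picture's height over the tangent of half this angle, whatever the lens; pixels are square), "cx", "cy" (the principal point, pixels), "extrinsics" (4x4, takes a point from camera to world coordinates). Camera axes: x right, y up, looking along -z (the intrinsics and any distortion apply to the point x, -y, -z); pixel columns grow to the right and rows downward; lengths in m; the calibration is good to about 2 mm. A picture is of the moment at which its call begins. There is no depth.
- ctrl.sign_off(): hands the job in; it is judged then, once.
The state is a dict: "time": time; "qpos": joint angles; "dq": joint speeds; "joint_efforts": joint torques, N m; "eef_pos": TCP position; "tcp_rot": TCP orientation; "contact_force": force on the tool from outside, world axes, zero at the start; "wrist_torque": the same for the moment, N m; "opening": opening from 0.0 (shut) to 1.0 (fully open); "finger_force": force on a finger pad.
Only numpy, scipy, OpenCV 4.12 (cv2) and the standard library are available. Lean on these libraries where they do the work, as an engineer would, in place of code of your own. Each camera call takes 0.05 s, during which the arm holds its last target. There are 200 camera calls.

## Working session

There is one attempt and no reset: what is moved stays moved. The work goes in short steps, Python scripts to look and compute and a tool call to move; the robot and the scene stay as the last step left them, time stands still between calls to the robot, and variables do not carry over. Pictures are saved under pics/ and viewed, at most 10 in all, crops included, and the job is handed in when it is done.

Besides the shell and the picture viewer there is one more tool, called after "Emit:" as a command line: name --argument value ..., lists and objects as JSON in quotes. send_rows: Moves the arm, as the interface text tells. Its arguments: {"type":"object","properties":{"moves":{"type":"string"},"newtons":{"type":"number"}},"required":["moves"]}

```bash
mkdir -p pics; ls; cat > h.py <<'E'
import numpy as np, cv2
from plant import ctrl
from scipy.spatial.transform import Rotation as R
def cam(name,fn=None):
    c=ctrl.read_camera(name)
    if fn: cv2.imwrite('pics/'+fn,c['image'][:,:,::-1])
    return c
def ray(c,u,v):
    f=240/np.tan(np.radians(c['fovy'])/2); E=np.array(c['extrinsics'])
    d=E[:3,:3]@np.array([(u-c['cx'])/f,-(v-c['cy'])/f,-1.0]); return E[:3,3],d
def hit(c,u,v,z):
    o,d=ray(c,u,v); return o+d*(z-o[2])/d[2]
def proj(c,p):
    f=240/np.tan(np.radians(c['fovy'])/2); E=np.array(c['extrinsics'])
    q=E[:3,:3].T@(np.array(p)-E[:3,3]); return c['cx']+f*q[0]/-q[2], c['cy']-f*q[1]/-q[2]
def rel(p):
    "shift in tool axes, units, from the measured pose to world point p"
    s=ctrl.get_state(); return R.from_quat(s['tcp_rot']).inv().apply(np.array(p)-s['eef_pos'])/0.2
E
python3 - <<'E'
from h import *
a=cam('scene','s1.png');b=cam('top','t1.png')
for c in(a,b): print({k:v for k,v in c.items() if k!='image'})
s=ctrl.get_state();print(s)
E
```

```text
pics
{'fovy': 48.64610560635689, 'cx': 329.8400900235491, 'cy': 232.4855635433058, 'extrinsics': array([[ 0.25647011, -0.77027942,  0.58386017,  1.2615761 ],
       [ 0.96639443,  0.21526938, -0.14050232, -0.16450454],
       [-0.01746117,  0.60027386,  0.7996039 ,  0.98659571],
       [ 0.        ,  0.        ,  0.        ,  1.        ]])}
{'fovy': 47.42523564400875, 'cx': 318.49622039002384, 'cy': 238.61615940767652, 'extrinsics': array([[ 2.05862900e-02,  9.87094353e-01, -1.58811032e-01,
         3.55866455e-01],
       [-9.99713734e-01,  2.22605131e-02,  8.77036029e-03,
         9.29851846e-06],
       [ 1.21923882e-02,  1.58585021e-01,  9.87270043e-01,
         1.50373731e+00],
       [ 0.00000000e+00,  0.00000000e+00,  0.00000000e+00,
         1.00000000e+00]])}
{'time': 0.1, 'qpos': array([ 1.10400962e+00,  2.87133679e-01,  1.57805718e+00, -1.65984968e-05,
        1.27862731e+00, -1.50022005e-01]), 'dq': array([-7.01125196e-04, -2.28338665e-03, -2.88301844e-03,  8.26025789e-05,
       -9.96065414e-04,  9.13752935e-04]), 'joint_efforts': array([ 1.89510007e-03, -4.07296371e+01, -2.93699706e+01, -1.06425293e-04,
        3.36146470e-03, -9.90801254e-07]), 'eef_pos': array([0.20994437, 0.64081713, 0.20463345]), 'tcp_rot': array([ 1.57718544e-01,  9.87483480e-01, -1.06266691e-03, -3.30194487e-04]), 'contact_force': array([ 0.43815817, -0.31958344, -0.09138338]), 'wrist_torque': array([-0.02585544, -0.05089292,  0.01381766]), 'finger_force': 0.0, 'opening': 0.9999201279521102}
```

View pics/t1.png

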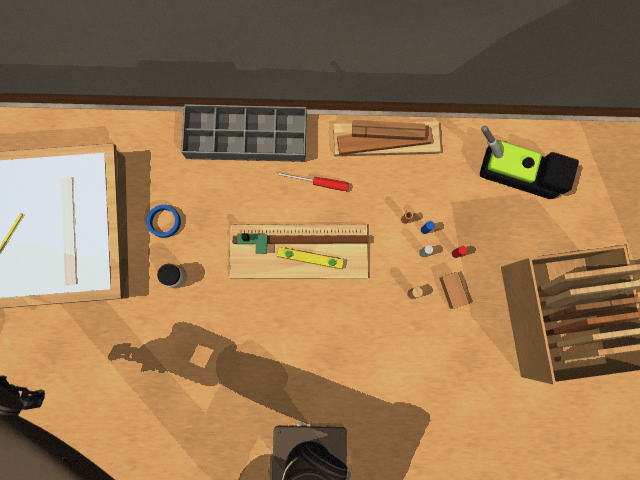

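View pics/s1.png

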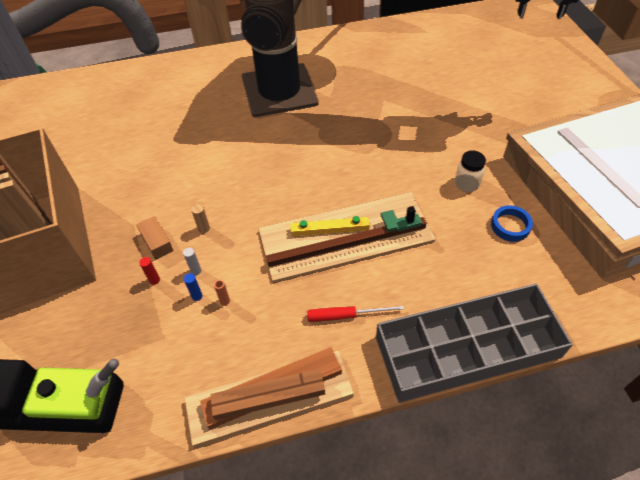

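The top view shows the gauge at columns 230-368 and rows 224-278, with its narrow end to the left. The steel rod is at about (428,250), and the green stop with its post is near (245,240). The scene view has the rod at (192,262) and the gauge around (345,235).

```bash
python3 - <<'E'
from h import *
c=cam('top'); im=c['image']
cv2.imwrite('pics/t2.png',cv2.resize(im[210:290,225:425+50,::-1],None,fx=3.2,fy=3.2,interpolation=cv2.INTER_CUBIC))
hsv=cv2.cvtColor(im,cv2.COLOR_RGB2HSV)
roi=np.zeros(im.shape[:2],bool); roi[220:285,225:375]=1
rail=(hsv[...,2]<125)&((hsv[...,0]<20)|(hsv[...,0]>165))&(hsv[...,1]>80)&roi; rail[:232]=0;rail[248:]=0
yel=(abs(hsv[...,0].astype(int)-28)<5)&(hsv[...,1]>180)&(hsv[...,2]>120)&roi
grn=(hsv[...,0]>60)&(hsv[...,0]<95)&(hsv[...,1]>90)&roi
rodm=(hsv[...,1]<60)&(hsv[...,2]>120); rodm[:, :415]=0; rodm[:,440:]=0; rodm[:240]=0; rodm[262:]=0
for n,m,z in(('rail',rail,.032),('yel',yel,.032),('grn',grn,.044),('rod',rodm,.075)):
    v,u=np.nonzero(m); r=cv2.minAreaRect(np.c_[u,v].astype(np.float32)); 
    print(n,len(u),u.min(),u.max(),v.min(),v.max(),[ (np.round(p,1),np.round(hit(c,*p,z)[:2],4)) for p in list(cv2.boxPoints(r))+[np.array([u.mean(),v.mean()])]])
# scene rod
c=cam('scene');im=c['image'];hsv=cv2.cvtColor(im,cv2.COLOR_RGB2HSV)
m=(hsv[...,1]<60)&(hsv[...,2]>110);m[:240]=0;m[285:]=0;m[:,:178]=0;m[:,207:]=0
v,u=np.nonzero(m);print('rod scene',u.min(),u.max(),v.min(),v.max(), hit(c,(u.min()+u.max())/2,v.min()+5,.075))
E
```

```text
rail 832 233 368 232 246 [(array([233., 246.], dtype=float32), array([0.5671, 0.2188])), (array([233., 232.], dtype=float32), array([0.6056, 0.2205])), (array([368., 232.], dtype=float32), array([ 0.614 , -0.1481])), (array([368., 246.], dtype=float32), array([ 0.5753, -0.1484])), (array([312.3, 239.2]), array([0.5906, 0.0038]))]
yel 194 278 342 248 267 [(array([277.3, 255.7], dtype=float32), array([0.5433, 0.0978])), (array([279., 247.], dtype=float32), array([0.5671, 0.0938])), (array([342.7, 259.7], dtype=float32), array([ 0.5361, -0.0798])), (array([340.9, 268.4], dtype=float32), array([ 0.5124, -0.0754])), (array([306.5, 257.3]), array([0.5405, 0.0183]))]
grn 358 238 334 235 264 [(array([235.8, 248.7], dtype=float32), array([0.5581, 0.2092])), (array([238.7, 230.6], dtype=float32), array([0.6079, 0.2035])), (array([336.7, 246.5], dtype=float32), array([ 0.5703, -0.0625])), (array([333.7, 264.6], dtype=float32), array([ 0.5209, -0.0554])), (array([262.7, 244.2]), array([0.572 , 0.1374]))]
rod 57 424 432 245 253 [(array([423., 249.], dtype=float32), array([ 0.5641, -0.2898])), (array([428.5, 243.5], dtype=float32), array([ 0.5792, -0.3046])), (array([434., 249.], dtype=float32), array([ 0.5647, -0.319 ])), (array([428.5, 254.5], dtype=float32), array([ 0.5497, -0.3042])), (array([428.4, 249.1]), array([ 0.564 , -0.3041]))]
rod scene 183 200 248 280 [ 0.56981767 -0.29774975  0.075     ]
```

View pics/t2.png

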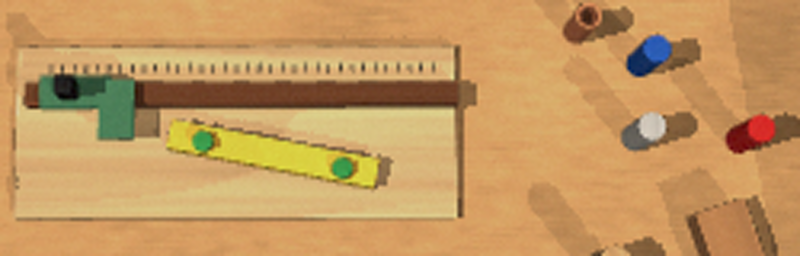

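The crop confirms the layout. The rod top is near (428.5,249.5), about (0.563,-0.304) in world. The gauge x axis runs close to world +y, and the stop face is at about column 267. I'll move towards the rod now.

Emit:
send_rows --moves "0 0 -0.027 -0.25 -0.25 0 0; 0 0 -0.054 -0.5 -0.5 0 0; 0 0 -0.054 -0.75 -0.75 0 0; 0 0 -0.054 -1 -1 0 0;0 0 -0.054 -1 -1 0 0;0 0 -0.054 -1 -1 0 0"

```text
time: 0.95
eef_pos: [0.3388, 0.3875, 0.2059]
tcp_rot: [-0.009, 1.0, 0.0, 0.0]
contact_force: [0.1, -0.0, -0.5]
opening: 0.497
finger_force: 0.0
```

Emit:
send_rows --moves "0 0 0 -0.3 -0.3 0 0; 0 0 0 -0.5 -0.6 0 0; 0 0 0 -0.6 -0.9 0 0; 0 0 0 -0.7 -1 0 0"

```text
time: 1.45
eef_pos: [0.483, 0.1918, 0.206]
tcp_rot: [-0.012, 1.0, 0.0, 0.0]
contact_force: [0.5, 1.5, 0.0]
opening: 0.497
finger_force: 0.0
```

Emit:
send_rows --moves "0 0 0 -0.1 -0.3 0 0; 0 0 0 -0.2 -0.6 0 0; 0 0 0 -0.3 -0.9 0 0; 0 0 0 -0.3 -1 0 0; 0 0 0 -0.3 -1 0 0"

```text
time: 2.08
eef_pos: [0.5475, -0.0068, 0.2056]
tcp_rot: [-0.01, 1.0, 0.0, -0.0]
contact_force: [0.4, -0.2, -0.4]
opening: 0.501
finger_force: 0.0
```

```bash
python3 - <<'E'
from h import *
s=ctrl.get_state();print(s['time'],s['eef_pos'],R.from_quat(s['tcp_rot']).as_matrix().round(3),s['opening'],s['contact_force'])
c=cam('wrist','w1.png'); print(c['extrinsics'],c['fovy'],c['cx'],c['cy'])
E
```

```text
2.075 [ 0.54746012 -0.00679191  0.20561061] [[-1.    -0.021 -0.   ]
 [-0.021  1.     0.001]
 [ 0.     0.001 -1.   ]] 0.5014526574798851 [ 0.36490384 -0.23765661 -0.36847879]
[[-2.11687791e-02 -9.51846589e-01 -3.05843020e-01  4.69482397e-01]
 [ 9.99775776e-01 -1.99920472e-02 -6.97962842e-03 -8.27194233e-03]
 [ 5.29107423e-04 -3.05922193e-01  9.52056370e-01  3.73014114e-01]
 [ 0.00000000e+00  0.00000000e+00  0.00000000e+00  1.00000000e+00]] 61.1341350610936 318.4584844834538 238.75627347887985
```

View pics/w1.png

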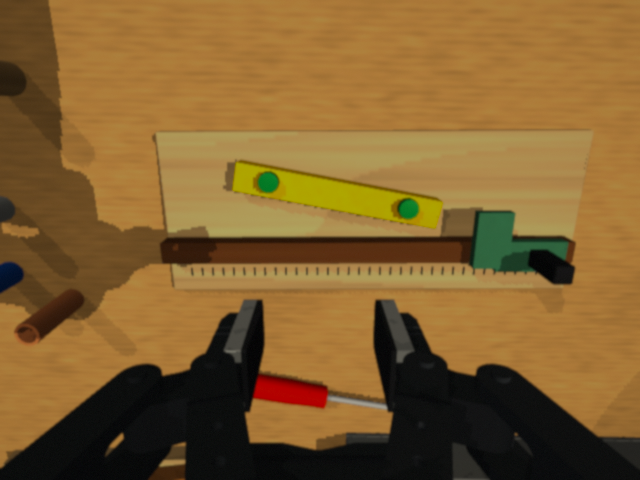

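The wrist view shows the whole gauge. The rail's slot-side edge is at row 237 or so, the fence runs from (237,160) to (441,228), the stop face is at about column 474 and the post top near (562,272). I'll measure these.

```bash
python3 - <<'E'
from h import *
c=cam('wrist'); im=c['image'];hsv=cv2.cvtColor(im,cv2.COLOR_RGB2HSV)
V=im[...,1].astype(float)
# rail slot-side top edge: strongest dark transition per column
us=np.arange(215,465,5)
vs=[]
for u in us:
    g=np.diff(cv2.GaussianBlur(V,(1,5),0)[228:250,u]); vs.append(228+np.argmin(g)+.5)
vs=np.array(vs); k=np.polyfit(us,vs,1); ok=abs(vs-np.polyval(k,us))<1.5; k=np.polyfit(us[ok],vs[ok],1); print('rail line',k,ok.sum())
A=hit(c,200,np.polyval(k,200),.032);B=hit(c,470,np.polyval(k,470),.032)
ex=(B-A)/np.linalg.norm(B-A); yaw=np.arctan2(ex[1],ex[0]); ey=np.array([-ex[1],ex[0],0]); print('yaw deg',np.degrees(yaw),A,B)
# which row is edge? side face dark vs top lighter
print(im[230:268,320,0])
yel=((abs(hsv[...,0].astype(int)-28)<6)&(hsv[...,1]>170)&(hsv[...,2]>110)).astype(np.uint8); yel[:140]=0;yel[240:]=0
us=np.arange(250,436,4); vs=np.array([np.nonzero(yel[:,u])[0].max()+.5 for u in us]); q=np.polyfit(us,vs,1);ok=abs(vs-np.polyval(q,us))<1.5;q=np.polyfit(us[ok],vs[ok],1)
F=[hit(c,u,np.polyval(q,u),.032) for u in (240,438)]
# origin x: board end x=-160 at z .012 corner: bottom-left (175,290) & (155,132), right (591,130),(562,290)
print('board ends x', [np.dot(hit(c,u,v,.012)-A,ex) for u,v in((155,132),(592,130))], 'board y',[np.dot(hit(c,u,v,.012)-A,ey) for u,v in((155,132),(592,130))])
print('fence',[(np.dot(p-A,ex),np.dot(p-A,ey)) for p in F])
print('stop face', [np.dot(hit(c,474,v,.045)-A,ex) for v in(212,268)], 'post', [(np.dot(hit(c,562,272,.085)-A,e)) for e in (ex,ey)], hit(c,562,272,.085))
E
```

```text
rail line [-2.36254502e-03  2.37457359e+02] 50
yaw deg 91.42402626576258 [ 0.57944574 -0.10888272  0.032     ] [0.57354054 0.12866463 0.032     ]
[176 175 176 176 174 163 132  88  54  43  40  41  53  72  83  87  87  87
  86  88  88  89  90  90  89  90  89  89  89  89  90  91  95 118 150 170
 174 175]
board ends x [np.float64(-0.036159587103832755), np.float64(0.3396447118007825)] board y [np.float64(0.08849105030997685), np.float64(0.08930607827669086)]
fence [(np.float64(0.03760951298281294), np.float64(0.03930562802113588)), (np.float64(0.20894173084185452), np.float64(0.005866615533318566))]
stop face [np.float64(0.23348653076600476), np.float64(0.23923273831299036)] post [np.float64(0.29048834582026417), np.float64(-0.012043095625930422)] [0.58426608 0.1818152  0.085     ]
```

Emit:
send_rows --moves "0 0 0 0 -0.3 0 0; 0 0 0 0.1 -0.6 0 0; 0 0 0 0.15 -0.9 0 0; 0 0 0 0.2 -1 0 0; 0 0 0 0.2 -1 0 0"

```text
time: 2.8
eef_pos: [0.5115, -0.2069, 0.2059]
tcp_rot: [-0.011, 1.0, 0.0, 0.0]
contact_force: [0.3, -0.2, 1.2]
opening: 0.504
finger_force: 0.0
```

```bash
python3 - <<'E'
from h import *
c=cam('wrist','w2.png')
print(ctrl.get_state()['eef_pos'],proj(c,(.5635,-.304,.075)))
E
```

```text
[ 0.51176526 -0.20599211  0.20587211] (np.float64(194.51504505920505), np.float64(276.92650370334144))
```

View pics/w2.png

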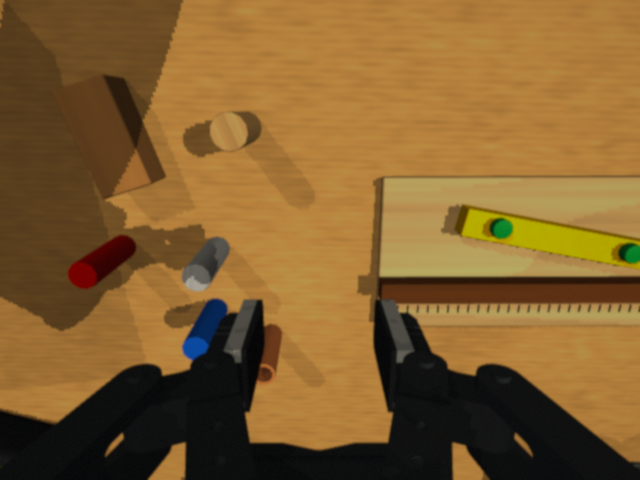

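The rod top is at about (197,275), next to the blue and red cylinders, so the rod is at about (0.562,-0.302). The fingers fit around it when half open.

Emit:
send_rows --moves "0 0 0 -0.12 -0.25 0 0; 0 0 0 -0.24 -0.485 0 0; 0 0 0 -0.24 -0.485 0.15 0; 0 0 0 -0.24 -0.485 0.4 0; 0 0 0 -0.24 -0.485 0.65 0; 0 0 0 -0.24 -0.485 0.77 0; 0 0 0 -0.24 -0.485 0.77 0" --newtons 25

```text
time: 3.72
eef_pos: [0.5609, -0.2995, 0.049]
tcp_rot: [-0.013, 1.0, 0.002, -0.002]
contact_force: [0.3, 0.0, 0.2]
opening: 0.502
finger_force: 0.0
```

Emit:
send_rows --moves "0 0 0 0 0 0 -0.8;0 0 0 0 0 0 -0.8;0 0 0 0 0 0 -0.8;0 0 0 0 0 0 -0.8;0 0 0 0 0 0 -0.8;0 0 0 0 0 0 -0.8"

```text
time: 4.47
eef_pos: [0.5615, -0.3032, 0.0519]
tcp_rot: [-0.011, 1.0, 0.0, -0.0]
contact_force: [-0.8, -0.1, 0.6]
opening: 0.105
finger_force: 0.0
```

```bash
python3 - <<'E'
from h import *
c=cam('wrist'); d=cam('scene')
a=np.hstack([c['image'][150:450,200:440],d['image'][215:315,130:230].repeat(3,0).repeat(3,1)])
cv2.imwrite('pics/w3.png',a[:,:,::-1]); s=ctrl.get_state();print(s['opening'],s['finger_force'],s['eef_pos'],proj(c,(.562,-.302,.075)))
E
```

```text
0.10030583276982315 0.0 [ 0.56151648 -0.30314397  0.0518521 ] (np.float64(320.7407966475081), np.float64(315.7238353588766))
```

View pics/w3.png

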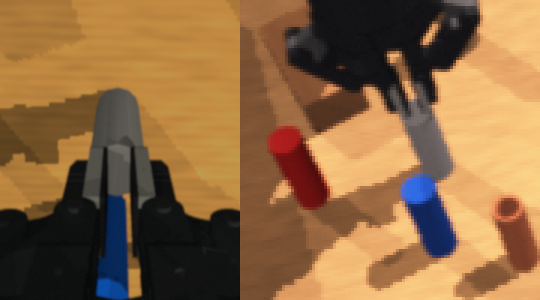

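The wrist crop shows the rod standing on the robot side (-x) of the closed fingers, and the scene crop shows it still in place. The gripper closed on nothing, so I'll find the rod again.

```bash
python3 - <<'E'
from h import *
c=cam('wrist'); d=cam('scene'); t=cam('top')
print('wrist base edges z0', hit(c,318,240,0),'base pred',proj(c,(.562,-.302,0)),'tcp px',proj(c,(.5615,-.3031,.0519)), 'tips',proj(c,(.5615,-.3031,.038)))
hsv=cv2.cvtColor(c['image'],cv2.COLOR_RGB2HSV)
for v in range(236,330,8): print(v,c['image'][v,290:350:6].mean(1).astype(int))
print('scene base',hit(d,197,274,0),'scene top',hit(d,191.5,252,.075), 'pred top',proj(d,(.562,-.302,.075)),'pred base',proj(d,(.562,-.302,0)))
print('top pred top/base',proj(t,(.562,-.302,.075)),proj(t,(.562,-.302,0)))
cv2.imwrite('pics/w4.png',np.hstack([cv2.resize(d['image'][225:305,150:240],None,fx=4,fy=4,interpolation=2),cv2.resize(t['image'][220:300,385:475],None,fx=4,fy=4,interpolation=2)])[:,:,::-1])
E
```

```text
wrist base edges z0 [ 0.5547629  -0.30329438  0.        ] base pred (np.float64(319.9736516274653), np.float64(252.06287181977487)) tcp px (np.float64(317.97082182711557), np.float64(289.80743856754265)) tips (np.float64(318.0033592420063), np.float64(277.56262867814297))
236 [131 129 128 127 127 128 131 133 133 134]
244 [107  85  76  71  75  80  87 108 134 134]
252 [ 76  76  69  72  75  82  87  87 119 133]
260 [ 77  69  70  70  76  84  87  88  98 120]
268 [ 76  65  71  72  77  84  86  88  87 117]
276 [ 78  68  72  72  79  85  87  90  86 118]
284 [128  69  73  74  80  85  85  91  87 112]
292 [119  70  75  68  70  68  62  70  87 116]
300 [ 90  78  66  73  97 101 102  16  79  78]
308 [ 79  79  52  68  83  83 101  17  78  79]
316 [79 78 37 60 83 83 84 13 78 78]
324 [78 78 22 60 83 83 83 13 77 79]
scene base [ 5.72971842e-01 -3.02863102e-01  1.11022302e-16] scene top [ 0.56724215 -0.2974818   0.075     ] pred top (np.float64(189.08804707097036), np.float64(250.50192841059862)) pred base (np.float64(196.8436705334765), np.float64(269.8769241357012))
top pred top/base (np.float64(427.6115049443962), np.float64(249.88717568610352)) (np.float64(421.96727174914565), np.float64(253.61376954018746))
```

View pics/w4.png

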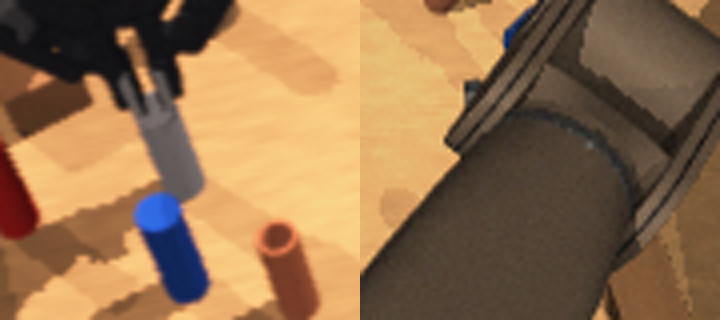

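```bash
python3 - <<'E'
from h import *
print(ctrl.finger_overhang,[a for a in dir(ctrl) if a[0]!='_']); s=ctrl.get_state(); print(s['contact_force'],s['wrist_torque'],s['opening'])
c=cam('wrist');d=cam('scene')
for z in(.038,.055,.075,.09): print(z,[np.round(proj(c,(.5615-.011,-.303+s_,z)),0) for s_ in(-.005,.005)],np.round(proj(d,(.5725,-.303,z)),1))
cv2.imwrite('pics/w5.png',cv2.resize(c['image'][230:360,240:400,::-1],None,fx=4,fy=4,interpolation=2))
E
```

```text
0.014 ['Unreachable', 'finger_overhang', 'get_state', 'read_camera', 'sign_off']
[0.06756411 0.1431532  0.17007412] [-0.02994901  0.05208424  0.02124754] 0.10165783364825123
0.038 [array([308., 256.]), array([329., 256.])] [193.1 264.3]
0.055 [array([307., 269.]), array([330., 270.])] [191.3 259.9]
0.075 [array([306., 289.]), array([332., 289.])] [189.1 254.6]
0.09 [array([305., 307.]), array([333., 307.])] [187.5 250.5]
```

View pics/w5.png

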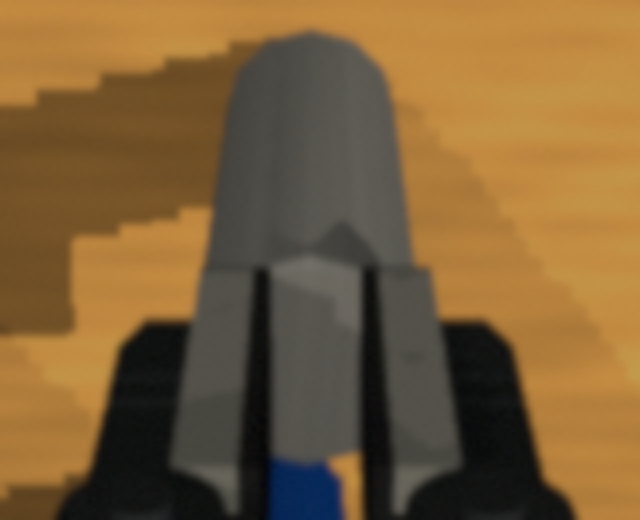

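The close view shows both fingertips just above the rod's top face, at z of about 0.077. That is roughly 25 mm above the reported TCP, where the text would put them 14 mm below it. The scene view independently agrees, so I'll trust the cameras: reopen, descend further in steps and watch the force.

Emit:
send_rows --moves "0 0 0 0 0 0 0;0 0 0 0 0 0 0;0 0 0 0 0 0 0;0 0 0 0 0 0 0;0 0 0 0 0 0.05 0;0 0 0 0 0 0.1 0;0 0 0 0 0 0.1 0"

```text
time: 5.7
eef_pos: [0.5605, -0.3023, 0.0299]
tcp_rot: [-0.011, 1.0, 0.001, -0.001]
contact_force: [-0.1, -0.2, -0.3]
opening: 0.5
finger_force: 0.0
```

Emit:
send_rows --moves "0 0 0 0 0 0.05 0;0 0 0 0 0 0.09 0;0 0 0 0 0 0.09 0;0 0 0 0 0 0.09 -0.5;0 0 0 0 0 0.09 -0.6;0 0 0 0 0 0.09 -0.6;0 0 0 0 0 0.09 -0.6;0 0 0 0 0 0.09 -0.6"

```text
time: 6.7
eef_pos: [0.5618, -0.3032, 0.0141]
tcp_rot: [-0.011, 1.0, -0.0, 0.0]
contact_force: [0.9, -0.7, -0.5]
opening: 0.276
finger_force: 25.6
```

The rod is gripped (opening 0.276, 25.6 N), which confirms the camera reading. Next I lift it and carry it to the wide end.

Emit:
send_rows --moves "0 0 0 0 0 -0.2 -0.6;0 0 0 0 0 -0.35 -0.6;0 0 0 0 0.2 -0.35 -0.6;0 0 0 0 0.45 -0.35 -0.6;0 0 0 -0.05 0.7 -0.35 -0.6;0 0 0 -0.055 0.9 -0.35 -0.6;0 0 0 -0.055 1 -0.35 -0.6;0 0 0 -0.055 1 -0.35 -0.6"

```text
time: 7.7
eef_pos: [0.5676, -0.1019, 0.0835]
tcp_rot: [-0.012, 1.0, 0.0, -0.001]
contact_force: [0.4, 0.1, -2.3]
opening: 0.27
finger_force: 25.5
```

Emit:
send_rows --moves "0 0 0 0 0.1 0 -0.6;0 0 0 0 0.2 0 -0.6;0 0 0 0 0.2 0 -0.6;0 0 0 0 0.2 0 -0.6"

```text
time: 8.2
eef_pos: [0.5673, -0.063, 0.084]
tcp_rot: [-0.011, 1.0, -0.0, 0.0]
contact_force: [-0.1, 0.1, -2.5]
opening: 0.275
finger_force: 25.5
```

```bash
python3 - <<'E'
from h import *
s=ctrl.get_state();print(s['eef_pos'],s['opening'],s['finger_force'],s['contact_force'],R.from_quat(s['tcp_rot']).as_matrix().round(3).tolist())
c=cam('wrist');d=cam('scene')
cv2.imwrite('pics/w6.png',np.hstack([c['image'][:,100:500],d['image'][150:310,230:363].repeat(3,0).repeat(3,1)])[:,:,::-1])
print(np.round(rel((.5676,-.0626,s['eef_pos'][2])),3))
E
```

```text
[ 0.56730508 -0.06297525  0.08396239] 0.2750953724786071 25.528343617916107 [-0.12113027  0.09148933 -2.47728755] [[-1.0, -0.023, 0.0], [-0.023, 1.0, -0.0], [-0.0, -0.0, -1.0]]
[-0.001  0.004  0.   ]
```

View pics/w6.png

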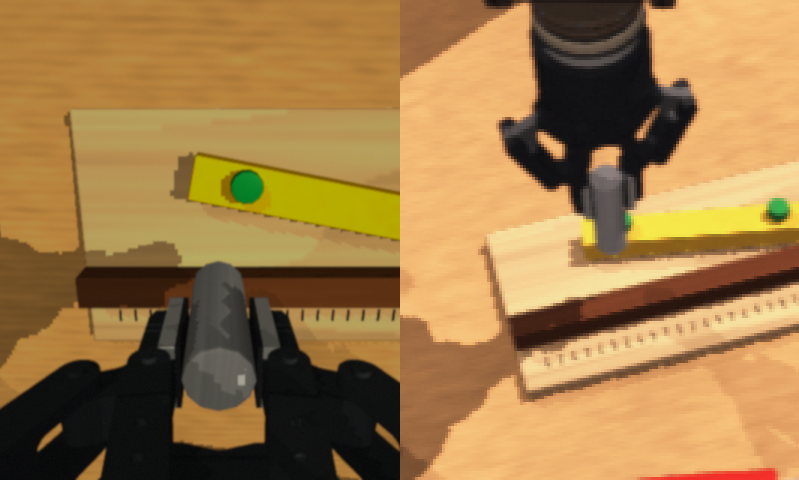

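The rod hangs upright above the slot, between the rail (wrist row 268) and the fence, with its top at (318,378) in the full frame. That puts it at x of about 0.568, as planned. Lowering now.

Emit:
send_rows --moves "0 0 0 0 0 0.15 -0.6;0 0 0 0 0 0.25 -0.6;0 0 0 0 0 0.275 -0.6;0 0 0 0 0 0.28 -0.6;0 0 0 0 0 0.28 -0.6;0 0 0 0 0 0.28 -0.6"

```text
time: 9.05
eef_pos: [0.568, -0.0631, 0.0289]
tcp_rot: [-0.011, 1.0, -0.0, 0.001]
contact_force: [0.0, -0.5, -2.2]
opening: 0.271
finger_force: 25.5
```

Emit:
send_rows --moves "0 0 0 0 0 0.005 -0.6;0 0 0 0 0 0.01 -0.6;0 0 0 0 0 0.01 -0.6"

```text
time: 9.43
eef_pos: [0.5674, -0.0629, 0.0261]
tcp_rot: [-0.011, 1.0, -0.0, 0.0]
contact_force: [0.3, -0.7, -1.3]
opening: 0.27
finger_force: 25.6
```

Emit:
send_rows --moves "0 0 0 0 0 0.003 -0.35;0 0 0 0 0 0.003 -0.35;0 0 0 0 0 0.003 -0.35;0 0 0 0 0 0.003 -0.6;0 0 0 0 0 0.003 -0.6;0 0 0 0 0 0.003 -0.6;0 0 0 0 0 0.003 -0.6" --newtons 20

```text
time: 10.3
eef_pos: [0.5675, -0.0631, 0.0256]
tcp_rot: [-0.011, 1.0, -0.0, 0.0]
contact_force: [0.5, -0.6, 2.4]
opening: 0.272
finger_force: 20.6
```

Emit:
send_rows --moves "0 0 0 -0.005 0 0 -0.6;0 0 0 -0.01 0 0 -0.6;0 0 0 -0.01 0 0 -0.6"

```text
time: 10.68
eef_pos: [0.5683, -0.063, 0.0256]
tcp_rot: [-0.011, 1.0, -0.0, -0.001]
contact_force: [-4.3, -0.2, 5.9]
opening: 0.273
finger_force: 21.0
```

Emit:
send_rows --moves "0 0 0 -0.0025 0 0 -0.6;0 0 0 -0.005 0 0 -0.6;0 0 0 -0.005 0 0 -0.6"

```text
time: 11.05
eef_pos: [0.5692, -0.0629, 0.0257]
tcp_rot: [-0.011, 1.0, 0.0, -0.002]
contact_force: [-5.7, -0.1, 6.0]
opening: 0.273
finger_force: 21.1
```

Emit:
send_rows --moves "0 0 0 0 0 -0.003 -0.6;0 0 0 0 0 -0.003 -0.6"

```text
time: 11.3
eef_pos: [0.5696, -0.0627, 0.0256]
tcp_rot: [-0.011, 1.0, 0.0, -0.001]
contact_force: [-2.7, -0.8, 3.7]
opening: 0.274
finger_force: 20.7
```

Emit:
send_rows --moves "0 0 0 -0.0025 0 -0.001 -0.6;0 0 0 -0.005 0 -0.001 -0.6;0 0 0 -0.005 0 -0.001 -0.6"

```text
time: 11.68
eef_pos: [0.5698, -0.0627, 0.0257]
tcp_rot: [-0.011, 1.0, 0.0, -0.002]
contact_force: [-4.4, 0.0, 5.3]
opening: 0.278
finger_force: 20.9
```

Emit:
send_rows --moves "0 0 0 -0.0025 0 0 -0.6;0 0 0 -0.005 0 0 -0.6;0 0 0 -0.005 0 0 -0.6"

```text
time: 12.05
eef_pos: [0.5702, -0.0627, 0.0257]
tcp_rot: [-0.012, 1.0, 0.0, -0.003]
contact_force: [-7.3, -1.6, 5.5]
opening: 0.28
finger_force: 21.1
```

Emit:
send_rows --moves "0 0 0 0.003 0.02 -0.004 -0.6;0 0 0 0.003 0.05 -0.004 -0.6;0 0 0 0.003 0.08 -0.004 -0.6;0 0 0 0.003 0.1 -0.004 -0.6;0 0 0 0.003 0.1 -0.004 -0.6"

```text
time: 12.68
eef_pos: [0.5696, -0.0428, 0.0257]
tcp_rot: [-0.012, 1.0, -0.0, -0.002]
contact_force: [-3.9, -1.6, 2.3]
opening: 0.275
finger_force: 20.6
```

Emit:
send_rows --moves "0 0 0 0.002 0.03 -0.001 -0.6;0 0 0 0.002 0.06 -0.001 -0.6;0 0 0 0.002 0.09 -0.001 -0.6;0 0 0 0.002 0.12 -0.001 -0.6;0 0 0 0.002 0.15 -0.001 -0.6;0 0 0 0.002 0.175 -0.001 -0.6;0 0 0 0.002 0.2 -0.001 -0.6;0 0 0 0.002 0.2 -0.001 -0.6"

```text
time: 13.68
eef_pos: [0.5687, -0.0017, 0.0265]
tcp_rot: [-0.011, 1.0, 0.001, -0.001]
contact_force: [-4.7, 0.3, -2.3]
opening: 0.275
finger_force: 20.2
```

Emit:
send_rows --moves "0 0 0 0 0.02 0 -0.6;0 0 0 0 0.04 0 -0.6;0 0 0 0 0.05 0 -0.6;0 0 0 0 0.05 0 -0.6"

```text
time: 14.18
eef_pos: [0.5685, 0.0075, 0.0265]
tcp_rot: [-0.011, 1.0, 0.0, -0.001]
contact_force: [-6.2, -1.1, -2.7]
opening: 0.274
finger_force: 20.3
```

Emit:
send_rows --moves "0 0 0 0.003 0.02 0.002 -0.6;0 0 0 0.003 0.04 0.002 -0.6;0 0 0 0.003 0.05 0.002 -0.6;0 0 0 0.003 0.05 0.002 -0.6"

```text
time: 14.68
eef_pos: [0.5682, 0.0175, 0.0264]
tcp_rot: [-0.011, 1.0, 0.0, -0.001]
contact_force: [-4.8, -0.8, -3.2]
opening: 0.277
finger_force: 20.3
```

Emit:
send_rows --moves "0 0 0 0 0.01 0.001 -0.6;0 0 0 0 0.02 0.001 -0.6;0 0 0 0 0.025 0.001 -0.6;0 0 0 0 0.025 0.001 -0.6"

```text
time: 15.18
eef_pos: [0.5681, 0.0221, 0.0262]
tcp_rot: [-0.011, 1.0, 0.0, -0.001]
contact_force: [-4.7, -2.6, -1.7]
opening: 0.274
finger_force: 20.3
```

Emit:
send_rows --moves "0 0 0 0.001 0.005 0.001 -0.6;0 0 0 0.001 0.01 0.001 -0.6;0 0 0 0.001 0.015 0.001 -0.6;0 0 0 0.001 0.015 0.001 -0.6"

```text
time: 15.68
eef_pos: [0.568, 0.0251, 0.0261]
tcp_rot: [-0.011, 1.0, 0.0, -0.001]
contact_force: [-5.7, -3.1, -2.2]
opening: 0.278
finger_force: 20.3
```

Emit:
send_rows --moves "0 0 0 0 0.005 0 -0.6;0 0 0 0 0.01 0 -0.6;0 0 0 0 0.015 0 -0.6;0 0 0 0 0.015 0 -0.6"

```text
time: 16.18
eef_pos: [0.5679, 0.0281, 0.0261]
tcp_rot: [-0.011, 1.0, -0.0, -0.001]
contact_force: [-4.6, -1.2, -3.5]
opening: 0.277
finger_force: 20.3
```

Emit:
send_rows --moves "0 0 0 0 0.005 0 -0.6;0 0 0 0 0.01 0 -0.6;0 0 0 0 0.01 0 -0.6"

```text
time: 16.55
eef_pos: [0.5679, 0.0301, 0.0261]
tcp_rot: [-0.011, 1.0, 0.0, -0.001]
contact_force: [-3.8, -1.7, -1.7]
opening: 0.276
finger_force: 20.3
```

Emit:
send_rows --moves "0 0 0 0 0.005 0.001 -0.6;0 0 0 0 0.01 0.001 -0.6;0 0 0 0 0.01 0.001 -0.6"

```text
time: 16.92
eef_pos: [0.5679, 0.0321, 0.0259]
tcp_rot: [-0.011, 1.0, -0.0, -0.001]
contact_force: [-5.4, -2.0, -2.9]
opening: 0.272
finger_force: 20.3
```

Emit:
send_rows --moves "0 0 0 0 0.005 0 -0.6;0 0 0 0 0.01 0 -0.6;0 0 0 0 0.01 0 -0.6"

```text
time: 17.3
eef_pos: [0.5678, 0.0341, 0.0259]
tcp_rot: [-0.011, 1.0, 0.0, -0.001]
contact_force: [-4.4, -2.2, -2.5]
opening: 0.273
finger_force: 20.3
```

Emit:
send_rows --moves "0 0 0 0 0.005 0 -0.6;0 0 0 0 0.01 0 -0.6;0 0 0 0 0.01 0 -0.6"

```text
time: 17.68
eef_pos: [0.5678, 0.0353, 0.0259]
tcp_rot: [-0.012, 1.0, -0.001, -0.001]
contact_force: [-5.7, -3.7, -2.2]
opening: 0.272
finger_force: 20.4
```

Emit:
send_rows --moves "0 0 0 0 0.003 0 -0.6;0 0 0 0 0.005 0 -0.6;0 0 0 0 0.005 0 -0.6"

```text
time: 18.05
eef_pos: [0.5678, 0.0356, 0.0259]
tcp_rot: [-0.012, 1.0, -0.002, -0.001]
contact_force: [-5.4, -5.7, -2.6]
opening: 0.277
finger_force: 20.5
```

Emit:
send_rows --moves "0 0 0 0 0.003 0 -0.6;0 0 0 0 0.005 0 -0.6;0 0 0 0 0.005 0 -0.6"

```text
time: 18.42
eef_pos: [0.5678, 0.0359, 0.0259]
tcp_rot: [-0.012, 1.0, -0.002, -0.001]
contact_force: [-5.2, -7.1, -2.8]
opening: 0.273
finger_force: 20.7
```

It wedges at y of about 0.0357, close to the predicted 0.037, with about 7 N along the slot. I'll ease the push, lower the rod to the floor and let go.

Emit:
send_rows --moves "0 0 0 0.003 -0.004 0.002 -0.6;0 0 0 0.003 -0.006 0.003 -0.6;0 0 0 0.003 -0.006 0.003 -0.6"

```text
time: 18.8
eef_pos: [0.5678, 0.0357, 0.0259]
tcp_rot: [-0.012, 1.0, -0.001, 0.0]
contact_force: [-5.1, -5.2, -1.2]
opening: 0.272
finger_force: 20.7
```

Emit:
send_rows --moves "0 0 0 0.003 -0.003 0.001 -0.6;0 0 0 0.003 -0.003 0.002 -0.6;0 0 0 0.003 -0.003 0.002 -0.6"

```text
time: 19.18
eef_pos: [0.5677, 0.0357, 0.0258]
tcp_rot: [-0.011, 1.0, -0.001, 0.001]
contact_force: [-4.4, -3.9, -0.1]
opening: 0.27
finger_force: 20.6
```

Emit:
send_rows --moves "0 0 0 0 0 0 -0.4;0 0 0 0 0 0 -0.3;0 0 0 0 0 0 -0.1;0 0 0 0 0 0 0;0 0 0 0 0 0 0"

```text
time: 19.8
eef_pos: [0.5671, 0.0364, 0.0252]
tcp_rot: [-0.011, 1.0, 0.0, 0.0]
contact_force: [0.6, -0.7, -0.2]
opening: 0.504
finger_force: 0.0
```

```bash
python3 - <<'E'
from h import *
s=ctrl.get_state();print(s['eef_pos'],s['opening'],s['contact_force'])
c=cam('wrist');d=cam('scene')
cv2.imwrite('pics/w7.png',np.hstack([c['image'][:,120:520],d['image'][150:310,290:423].repeat(3,0).repeat(3,1)])[:,:,::-1])
print(proj(c,(.5695,.0357,.087)))
E
```

```text
[0.56714053 0.03638679 0.02519306] 0.5035913093402391 [ 0.64824611 -0.66921029 -0.17198035]
(np.float64(315.2261540234072), np.float64(382.39935734602))
```

View pics/w7.png

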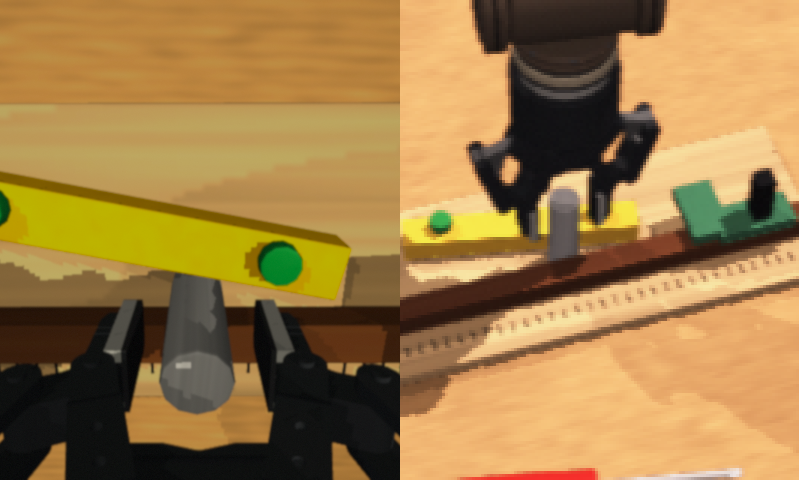

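The rod stands upright, wedged against fence and rail, with the jaws clear on both sides. Its top is at about (317,382) in the full wrist frame, as predicted. I'll lift straight up and look at the stop's post.

Emit:
send_rows --moves "0 0 0 0 0 -0.15 0;0 0 0 0 0 -0.4 0;0 0 0 0 0 -0.5 0;0 0 0 0 0.25 -0.5 0;0 0 0 0 0.5 -0.5 0;0 0 0 0 0.65 -0.5 0;0 0 0 0 0.65 -0.5 0"

```text
time: 20.78
eef_pos: [0.5632, 0.168, 0.1241]
tcp_rot: [-0.013, 1.0, -0.0, -0.001]
contact_force: [0.7, -0.5, 0.1]
opening: 0.502
finger_force: 0.0
```

```bash
python3 - <<'E'
from h import *
s=ctrl.get_state();print(s['eef_pos'],s['opening'],s['contact_force'])
c=cam('wrist'); im=c['image']; hsv=cv2.cvtColor(im,cv2.COLOR_RGB2HSV)
cv2.imwrite('pics/w8.png',im[:,:,::-1])
print('pred post top',proj(c,(.5887,.181,.085)))
E
```

```text
[0.56315731 0.16799377 0.12414584] 0.5017374955782098 [ 0.72324542 -0.51885636  0.10255508]
pred post top (np.float64(340.00707865934856), np.float64(302.3186752044398))
```

View pics/w8.png

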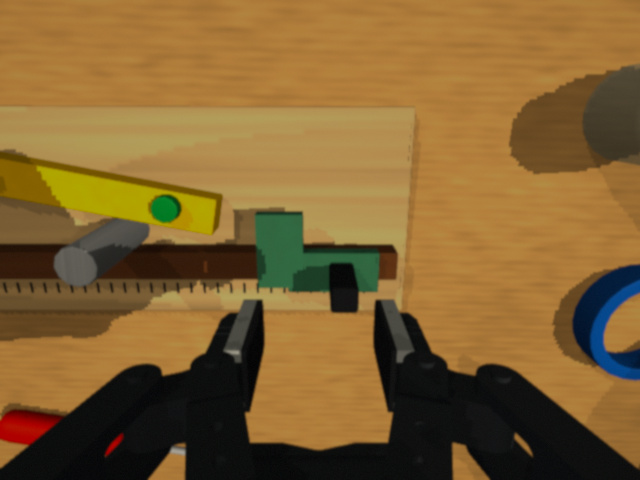

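I've now viewed 11 pictures, one over the limit of 10, so from here I'll work from numbers only. In this frame the post top is at about (344,303), giving roughly (0.589,0.183), and the stop face edge is at column 256. I'll straddle the post.

Emit:
send_rows --moves "0 0 0 -0.13 0.07 0 0;0 0 0 -0.13 0.07 0 0;0 0 0 -0.13 0.07 0.15 0;0 0 0 -0.13 0.07 0.35 0;0 0 0 -0.13 0.07 0.45 0;0 0 0 -0.13 0.07 0.48 0;0 0 0 -0.13 0.07 0.48 -0.3;0 0 0 -0.13 0.07 0.48 -0.3;0 0 0 -0.13 0.07 0.48 -0.3"

```text
time: 21.95
eef_pos: [0.5907, 0.1811, 0.0305]
tcp_rot: [-0.011, 1.0, 0.0, 0.001]
contact_force: [0.6, -0.9, 0.5]
opening: 0.349
finger_force: 0.0
```

```bash
cat > st.py <<'E'
from h import *
s=ctrl.get_state();print(s['time'],s['eef_pos'].round(4),s['opening'],s['contact_force'].round(1))
c=cam('wrist'); im=c['image']; hsv=cv2.cvtColor(im,cv2.COLOR_RGB2HSV)
g=((hsv[...,0]>60)&(hsv[...,0]<95)&(hsv[...,1]>90)).astype(np.uint8)
n,l,st,ce=cv2.connectedComponentsWithStats(g)
for i in range(1,n):
    if st[i][4]>60: print('green',st[i])
i=1+np.argmax(st[1:,4]); m=l==i
x,y,w,h,a=st[i]
# arm (slot side, upper rows) left edge -> face at top z=.045
for v in range(y+4,y+h-4,max(1,h//8)):
    u=np.nonzero(m[v])[0].min(); p=hit(c,u,v,.045); print(v,u,p[:2].round(4))
E
python3 st.py
```

```text
21.95 [0.5907 0.1811 0.0305] 0.3493152176822196 [ 0.6 -0.9  0.5]
green [  17  176   53   42 1725]
green [  184   202   200   123 13640]
206 184 [0.5497 0.1286]
221 185 [0.5557 0.1285]
236 187 [0.5619 0.1288]
251 188 [0.5681 0.1287]
266 189 [0.5746 0.1286]
281 191 [0.5812 0.1289]
296 193 [0.5879 0.1293]
311 195 [0.5948 0.1296]
```

Emit:
send_rows --moves "0 0 0 0 -0.02 0 -0.3;0 0 0 0 -0.05 0 -0.3;0 0 0 0 -0.1 0 -0.3;0 0 0 0 -0.15 0 -0.3;0 0 0 0 -0.2 0 -0.3;0 0 0 0 -0.25 0 -0.3;0 0 0 0 -0.3 0 -0.3;0 0 0 0 -0.34 0 -0.3;0 0 0 0 -0.36 0 -0.3;0 0 0 0 -0.37 0 -0.3;0 0 0 0 -0.37 0 -0.3"

```text
time: 23.38
eef_pos: [0.5909, 0.1065, 0.0288]
tcp_rot: [-0.011, 1.0, -0.0, -0.001]
contact_force: [0.7, 0.4, 0.3]
opening: 0.348
finger_force: 0.0
```

```bash
cat >> st.py <<'E'
# rod right edge near z .045 (bright gray left of stop): print row profile
f=hit
for z in(.04,):
    print('pred rod right edge px',np.round(proj(c,(.5695,.0477,.04)),1),np.round(proj(c,(.5695,.0237,.04)),1))
u0,v0=map(int,proj(c,(.5695,.0477,.04)))
for v in(v0-6,v0,v0+6): print(v,im[v,u0-24:u0+60:4].tolist())
E
python3 st.py
```

```text
23.375 [0.5909 0.1065 0.0288] 0.3480339595559347 [0.7 0.4 0.3]
green [  195   180   201   151 14271]
184 215 [0.5409 0.0668]
202 206 [0.5479 0.063 ]
220 196 [0.5551 0.0588]
238 197 [0.5624 0.0586]
256 198 [0.5699 0.0585]
274 200 [0.5776 0.0588]
292 202 [0.5855 0.0591]
310 205 [0.5937 0.0598]
pred rod right edge px [174.8 250.3] [115.7 249. ]
244 [[94, 92, 85], [93, 90, 83], [92, 89, 83], [91, 89, 82], [90, 88, 81], [88, 86, 80], [87, 86, 79], [86, 84, 77], [85, 83, 77], [58, 57, 53], [55, 49, 40], [106, 82, 47], [59, 114, 71], [55, 114, 72], [55, 114, 72], [56, 114, 72], [55, 113, 70], [54, 112, 72], [54, 113, 71], [54, 114, 71], [55, 114, 72]]
250 [[93, 90, 84], [93, 89, 83], [90, 88, 81], [89, 87, 80], [87, 85, 79], [87, 85, 79], [86, 84, 78], [83, 81, 75], [80, 77, 72], [81, 68, 51], [105, 80, 48], [103, 79, 46], [64, 109, 67], [55, 114, 71], [55, 114, 71], [55, 114, 72], [55, 114, 72], [55, 114, 71], [54, 113, 70], [56, 115, 71], [55, 114, 72]]
256 [[91, 88, 81], [89, 86, 80], [88, 86, 79], [87, 85, 79], [86, 84, 77], [86, 83, 77], [82, 81, 74], [77, 74, 69], [50, 40, 29], [50, 34, 17], [51, 34, 17], [50, 33, 17], [53, 98, 60], [56, 114, 71], [55, 115, 72], [56, 115, 72], [55, 114, 72], [55, 115, 72], [54, 114, 71], [55, 115, 72], [55, 114, 72]]
```

```bash
python3 - <<'E'
from h import *
c=cam('wrist'); im=c['image'].astype(int); C=np.array(c['extrinsics'])[:2,3]
P=np.array([.5695,.0357])
d=P-C; D=np.linalg.norm(d); d/=D; n=np.array([-d[1],d[0]]); 
for sg in (1,-1):
    for z in(.04,.05,.06,.07,.08):
        q=P+sg*.012*n; u,v=proj(c,(*q,z)); row=im[int(round(v)),:,:].astype(float); 
        sat=row.max(1)-row.min(1); a=int(u)
        print(sg,z,round(u,1),round(v,1),'edge cols where sat>22:',[i for i in range(a-15,a+16) if (sat[i]>18)!=(sat[i-1]>18)])
E
```

```text
1 0.04 165.7 271.5 edge cols where sat>22: [166]
1 0.05 156.5 281.3 edge cols where sat>22: [158]
1 0.06 146.2 292.3 edge cols where sat>22: [149]
1 0.07 134.4 304.8 edge cols where sat>22: [119, 121, 137]
1 0.08 120.9 319.1 edge cols where sat>22: [124, 134, 135]
-1 0.04 123.6 227.5 edge cols where sat>22: [128]
-1 0.05 111.4 234.9 edge cols where sat>22: [117]
-1 0.06 97.7 243.3 edge cols where sat>22: [105]
-1 0.07 81.9 252.9 edge cols where sat>22: [90]
-1 0.08 63.8 263.9 edge cols where sat>22: [70]
```

Emit:
send_rows --moves "0 0 0 0 -0.01 0 -0.3;0 0 0 0 -0.02 0 -0.3;0 0 0 0 -0.03 0 -0.3;0 0 0 0 -0.035 0 -0.3;0 0 0 0 -0.035 0 -0.3"

```text
time: 24.1
eef_pos: [0.5915, 0.0997, 0.0291]
tcp_rot: [-0.011, 1.0, -0.0, -0.0]
contact_force: [-0.2, 1.3, 0.1]
opening: 0.35
finger_force: 0.5
```

```bash
cat > gap.py <<'E'
from h import *
s=ctrl.get_state();print(s['time'],s['eef_pos'].round(4),s['contact_force'].round(2))
c=cam('wrist'); im=c['image'].astype(int); hsv=cv2.cvtColor(c['image'],cv2.COLOR_RGB2HSV)
g=((hsv[...,0]>60)&(hsv[...,0]<95)&(hsv[...,1]>90))
C=np.array(c['extrinsics'])[:2,3]; P=np.array([.5695,.0365]); d=P-C; d/=np.linalg.norm(d); n=np.array([-d[1],d[0]])
f=[]
for x in(.562,.566,.570,.574):
    u,v=proj(c,(x,.05,.045)); v=int(round(v)); us=np.nonzero(g[v,int(u)-40:int(u)+60])[0]; us=us[0]+int(u)-40
    f.append(hit(c,us,v,.045)[1])
print('face y',np.round(f,4))
for sg in(1,-1):
    e=[]
    for z in(.04,.05,.06):
        u,v=proj(c,(*(P+sg*.012*n),z)); row=im[int(round(v))].astype(float); sat=row.max(1)-row.min(1); a=int(u)
        k=[i for i in range(a-12,a+13) if (sat[i]>18)!=(sat[i-1]>18)]; e.append((round(u,1),k))
    print(sg,e)
E
python3 gap.py
```

```text
24.1 [0.5915 0.0997 0.0291] [-0.21  1.27  0.05]
face y [0.0515 0.0516 0.0517 0.0518]
1 [(np.float64(185.6), [185]), (np.float64(177.6), [177]), (np.float64(168.6), [169])]
-1 [(np.float64(141.9), [145]), (np.float64(130.9), [134]), (np.float64(118.5), [123])]
```

Emit:
send_rows --moves "0 0 0 0 -0.003 0 -0.3;0 0 0 0 -0.006 0 -0.3;0 0 0 0 -0.008 0 -0.3;0 0 0 0 -0.008 0 -0.3"

```text
time: 24.65
eef_pos: [0.5917, 0.0982, 0.0292]
tcp_rot: [-0.011, 1.0, -0.0, 0.0]
contact_force: [-0.5, 1.2, -0.5]
opening: 0.348
finger_force: 0.7
```

```bash
python3 gap.py
```

```text
24.65 [0.5917 0.0982 0.0292] [-0.46  1.18 -0.52]
face y [0.0499 0.0501 0.0502 0.0503]
1 [(np.float64(189.4), [189]), (np.float64(181.7), [182]), (np.float64(173.0), [174])]
-1 [(np.float64(145.4), [148]), (np.float64(134.6), [138]), (np.float64(122.5), [126])]
```

Emit:
send_rows --moves "0 0 0 0 -0.002 0 -0.3;0 0 0 0 -0.002 0 -0.3"

```text
time: 24.95
eef_pos: [0.5917, 0.0979, 0.0292]
tcp_rot: [-0.011, 1.0, -0.0, 0.0]
contact_force: [0.5, 2.1, 0.1]
opening: 0.348
finger_force: 0.7
```

```bash
python3 gap.py
```

```text
24.95 [0.5917 0.0979 0.0292] [0.54 2.07 0.05]
face y [0.0496 0.0497 0.0498 0.0499]
1 [(np.float64(190.4), [190]), (np.float64(182.7), [183]), (np.float64(174.1), [175])]
-1 [(np.float64(146.3), [149]), (np.float64(135.6), [139]), (np.float64(123.5), [127])]
```

Emit:
send_rows --moves "0 0 0 0 -0.0015 0 -0.3;0 0 0 0 -0.0015 0 -0.3;0 0 0 0 -0.0015 0 -0.3"

```text
time: 25.38
eef_pos: [0.5917, 0.0976, 0.0292]
tcp_rot: [-0.011, 1.0, -0.0, 0.0]
contact_force: [0.1, 2.2, -0.8]
opening: 0.347
finger_force: 0.7
```

Emit:
send_rows --moves "0 0 0 0 -0.0015 0 -0.3;0 0 0 0 -0.0015 0 -0.3;0 0 0 0 -0.0015 0 -0.3"

```text
time: 25.75
eef_pos: [0.5917, 0.0973, 0.0292]
tcp_rot: [-0.011, 1.0, -0.0, 0.0]
contact_force: [0.4, 1.5, -0.8]
opening: 0.355
finger_force: 0.7
```

```bash
python3 gap.py
```

```text
25.75 [0.5917 0.0973 0.0292] [ 0.36  1.48 -0.76]
face y [0.049  0.0495 0.0496 0.0493]
1 [(np.float64(191.9), [193]), (np.float64(184.4), [184]), (np.float64(175.8), [177])]
-1 [(np.float64(147.7), [150]), (np.float64(137.1), [140]), (np.float64(125.1), [129])]
```

Emit:
send_rows --moves "0 0 0 0 -0.0015 0 -0.3;0 0 0 0 -0.0015 0 -0.3;0 0 0 0 -0.0015 0 -0.3"

```text
time: 26.18
eef_pos: [0.5917, 0.097, 0.0292]
tcp_rot: [-0.011, 1.0, -0.0, 0.0]
contact_force: [0.4, 1.4, -0.1]
opening: 0.35
finger_force: 0.7
```

Emit:
send_rows --moves "0 0 0 0 -0.0015 0 -0.3;0 0 0 0 -0.0015 0 -0.3;0 0 0 0 -0.0015 0 -0.3"

```text
time: 26.55
eef_pos: [0.5917, 0.0967, 0.0292]
tcp_rot: [-0.011, 1.0, -0.0, 0.0]
contact_force: [0.2, 2.1, 0.6]
opening: 0.351
finger_force: 0.7
```

```bash
python3 gap.py; python3 - <<'E'
from h import *
c=cam('wrist'); im=c['image']
for x in (.5635,.5665,.5695,.5725,.5755):
    u,v=proj(c,(x,.0488,.045)); u,v=int(round(u)),int(round(v)); print(x,u,v,im[v,u-14:u+10].tolist()[::2])
E
```

```text
26.55 [0.5917 0.0967 0.0292] [0.18 2.12 0.62]
face y [0.0484 0.0485 0.049  0.0487]
1 [(np.float64(193.5), [195]), (np.float64(186.0), [186]), (np.float64(177.6), [178])]
-1 [(np.float64(149.1), [152]), (np.float64(138.6), [141]), (np.float64(126.7), [131])]
0.5635 197 239 [[93, 91, 84], [91, 89, 82], [91, 88, 82], [90, 88, 81], [90, 87, 81], [78, 76, 70], [50, 58, 48], [53, 102, 66], [55, 113, 71], [55, 113, 71], [53, 112, 70], [54, 113, 70]]
0.5665 198 246 [[90, 88, 82], [90, 88, 82], [88, 86, 80], [88, 86, 79], [87, 85, 79], [81, 79, 73], [56, 67, 55], [53, 104, 67], [55, 112, 71], [55, 113, 71], [54, 113, 71], [55, 113, 71]]
0.5695 198 253 [[87, 85, 79], [86, 84, 78], [86, 84, 78], [85, 84, 77], [85, 83, 77], [84, 83, 76], [83, 83, 75], [60, 92, 65], [48, 99, 63], [50, 103, 64], [55, 112, 70], [54, 113, 70]]
0.5725 199 260 [[85, 83, 77], [83, 81, 74], [84, 82, 76], [83, 82, 75], [82, 80, 74], [74, 72, 66], [49, 54, 46], [48, 89, 58], [49, 101, 63], [48, 100, 62], [48, 100, 64], [49, 101, 64]]
0.5755 199 267 [[84, 82, 76], [83, 80, 75], [80, 77, 71], [77, 76, 70], [71, 68, 62], [49, 42, 34], [34, 23, 11], [41, 66, 41], [47, 98, 62], [48, 100, 64], [49, 100, 63], [48, 100, 63]]
```

Emit:
send_rows --moves "0 0 0 0 -0.001 0 -0.3;0 0 0 0 -0.001 0 -0.3;0 0 0 0 -0.001 0 -0.3"

```text
time: 27.02
eef_pos: [0.5917, 0.0965, 0.0292]
tcp_rot: [-0.011, 1.0, -0.0, 0.0]
contact_force: [1.1, 1.6, 1.0]
opening: 0.354
finger_force: 0.7
```

Emit:
send_rows --moves "0 0 0 0 -0.001 0 -0.3;0 0 0 0 -0.001 0 -0.3;0 0 0 0 -0.001 0 -0.3"

```text
time: 27.4
eef_pos: [0.5916, 0.0963, 0.0291]
tcp_rot: [-0.011, 1.0, 0.0, -0.0]
contact_force: [0.9, 0.6, 0.3]
opening: 0.348
finger_force: 0.7
```

```bash
python3 gap.py; cat > adj.py <<'E'
from h import *
c=cam('wrist'); im=c['image']
for x in (.5635,.5665,.568,.5695,.5725,.5755):
    u,v=proj(c,(x,.0485,.045)); u,v=int(round(u)),int(round(v)); print(x,u,v,im[v,u-10:u+5,0].tolist(),im[v,u-10:u+5,1].tolist())
E
python3 adj.py
```

```text
27.4 [0.5916 0.0963 0.0291] [0.9  0.58 0.32]
face y [0.048  0.0481 0.0486 0.0484]
1 [(np.float64(194.5), [195]), (np.float64(187.0), [187]), (np.float64(178.7), [180])]
-1 [(np.float64(149.9), [152]), (np.float64(139.5), [143]), (np.float64(127.6), [132])]
0.5635 198 239 [90, 91, 91, 90, 90, 85, 74, 58, 52, 53, 54, 54, 54, 54, 54] [88, 88, 88, 87, 88, 83, 73, 65, 80, 101, 111, 112, 112, 113, 113]
0.5665 198 246 [89, 88, 88, 87, 87, 88, 86, 82, 72, 59, 54, 54, 55, 55, 55] [87, 86, 86, 86, 85, 85, 84, 81, 79, 89, 103, 110, 112, 112, 113]
0.568 198 250 [87, 87, 86, 86, 86, 86, 86, 86, 82, 73, 59, 51, 50, 51, 50] [86, 85, 84, 84, 84, 84, 84, 84, 84, 88, 95, 100, 102, 103, 104]
0.5695 199 253 [86, 86, 86, 85, 85, 85, 84, 83, 77, 62, 51, 49, 48, 48, 50] [84, 84, 83, 83, 83, 83, 83, 83, 87, 93, 98, 100, 100, 100, 103]
0.5725 199 260 [85, 85, 84, 84, 83, 82, 81, 77, 68, 56, 48, 47, 48, 48, 49] [83, 83, 82, 82, 81, 80, 79, 76, 72, 76, 90, 98, 99, 100, 101]
0.5755 200 267 [80, 79, 78, 76, 71, 62, 49, 39, 38, 42, 47, 50, 48, 48, 48] [78, 76, 76, 74, 68, 57, 41, 30, 41, 68, 90, 100, 100, 100, 100]
```

Emit:
send_rows --moves "0 0 0 0 -0.001 0 -0.3;0 0 0 0 -0.001 0 -0.3;0 0 0 0 -0.001 0 -0.3"

```text
time: 27.88
eef_pos: [0.5917, 0.0961, 0.0292]
tcp_rot: [-0.011, 1.0, 0.0, 0.0]
contact_force: [1.2, 1.3, 0.5]
opening: 0.35
finger_force: 0.9
```

Emit:
send_rows --moves "0 0 0 0 -0.001 0 -0.3;0 0 0 0 -0.001 0 -0.3;0 0 0 0 -0.001 0 -0.3"

```text
time: 28.25
eef_pos: [0.5916, 0.096, 0.0291]
tcp_rot: [-0.011, 1.0, 0.0, -0.0]
contact_force: [0.6, 2.8, 1.2]
opening: 0.353
finger_force: 1.3
```

```bash
python3 gap.py; python3 adj.py
```

```text
28.25 [0.5916 0.096  0.0291] [0.61 2.8  1.21]
face y [0.0477 0.0478 0.0484 0.0481]
1 [(np.float64(195.1), [195]), (np.float64(187.8), [187]), (np.float64(179.4), [179])]
-1 [(np.float64(150.5), [152]), (np.float64(140.1), [143]), (np.float64(128.3), [131])]
0.5635 198 239 [92, 91, 91, 91, 90, 88, 81, 64, 53, 53, 55, 54, 54, 54, 55] [90, 89, 88, 89, 88, 85, 79, 70, 80, 102, 111, 112, 112, 113, 113]
0.5665 199 246 [89, 88, 87, 88, 88, 86, 82, 72, 60, 55, 55, 54, 55, 54, 54] [87, 87, 85, 86, 86, 85, 81, 80, 89, 104, 111, 112, 113, 112, 112]
0.568 199 250 [87, 88, 88, 87, 87, 86, 86, 83, 74, 60, 51, 48, 49, 51, 52] [86, 86, 85, 85, 84, 83, 84, 84, 89, 96, 100, 101, 102, 104, 107]
0.5695 199 253 [87, 86, 86, 85, 85, 85, 84, 84, 77, 63, 53, 48, 48, 49, 50] [85, 85, 84, 83, 83, 83, 83, 83, 87, 94, 99, 99, 99, 100, 102]
0.5725 200 260 [84, 84, 85, 83, 82, 81, 79, 71, 57, 49, 49, 48, 49, 48, 48] [82, 82, 83, 81, 80, 80, 77, 72, 75, 90, 99, 100, 100, 100, 100]
0.5755 200 267 [81, 78, 79, 75, 74, 66, 53, 42, 37, 42, 46, 48, 47, 48, 49] [78, 77, 77, 73, 71, 62, 47, 33, 40, 68, 90, 99, 99, 100, 101]
```

The finger force rose from a steady 0.7 to 1.3 N, so the stop is touching the rod. I'll back off inside the gap and lift clear.

Emit:
send_rows --moves "0 0 0 0 0.01 0 -0.3;0 0 0 0 0.03 0 -0.3;0 0 0 0 0.035 0 -0.3;0 0 0 0 0.035 0 -0.3;0 0 0 0 0.035 -0.1 -0.3;0 0 0 0 0.035 -0.3 -0.3;0 0 0 0 0.035 -0.5 -0.3;0 0 0 0 0.035 -0.5 -0.3;0 0 0 0 0.035 -0.5 -0.3"

```text
time: 29.48
eef_pos: [0.5914, 0.1028, 0.1297]
tcp_rot: [-0.011, 1.0, -0.0, 0.0]
contact_force: [-0.5, -0.2, -0.3]
opening: 0.35
finger_force: 0.0
```

```bash
python3 gap.py; sed 's/\.0485/.0485/' adj.py | python3 -
```

```text
29.475 [0.5914 0.1028 0.1297] [-0.55 -0.24 -0.3 ]
face y [0.0476 0.0481 0.0485 0.0484]
1 [(np.float64(228.7), [232]), (np.float64(225.3), [226]), (np.float64(221.7), [209, 221])]
-1 [(np.float64(202.7), [204]), (np.float64(198.2), [200]), (np.float64(193.5), [196])]
0.5635 232 192 [84, 83, 83, 84, 83, 83, 80, 73, 58, 49, 48, 48, 49, 47, 49] [82, 81, 81, 82, 80, 81, 78, 71, 66, 79, 96, 101, 102, 102, 102]
0.5665 232 196 [84, 82, 82, 82, 81, 82, 80, 80, 70, 57, 50, 48, 49, 48, 49] [81, 79, 80, 80, 79, 79, 78, 79, 75, 80, 93, 101, 102, 102, 103]
0.568 233 199 [81, 81, 80, 80, 80, 79, 78, 77, 68, 54, 46, 46, 47, 48, 48] [79, 79, 79, 78, 78, 77, 77, 77, 81, 88, 92, 95, 98, 101, 103]
0.5695 233 201 [80, 80, 79, 79, 78, 78, 78, 76, 69, 56, 45, 45, 45, 47, 49] [78, 78, 77, 78, 77, 76, 76, 76, 80, 87, 90, 92, 95, 99, 102]
0.5725 233 206 [78, 78, 76, 76, 76, 75, 73, 68, 57, 47, 44, 44, 44, 43, 44] [76, 76, 75, 75, 74, 74, 72, 68, 65, 74, 85, 90, 91, 91, 92]
0.5755 233 210 [77, 75, 75, 73, 71, 69, 63, 52, 40, 38, 41, 44, 44, 44, 43] [75, 73, 73, 71, 69, 66, 60, 48, 40, 60, 82, 90, 91, 91, 91]
```

The stop stayed in contact with the rod, the rod hasn't moved and the arm is clear. Handing in.

```bash
python3 -c "
from plant import ctrl
print(ctrl.sign_off())"
```

```text
the job is handed in; nothing more can be done
None
```

The job was handed in at about 29.5 s: by camera and force readings the rod is wedged upright, the stop is just touching it and the arm is clear, with no verdict returned; I viewed 11 pictures, one over the limit of 10.

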